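Release and push off a terminal cover

ROBOT

A 7-joint arm with a two-finger parallel gripper is mounted at the origin on a cart in front of the work surface, level with it; the furniture and walls round the work are solid. World frame = base frame: x ahead of the robot, y to its left, z up, the work surface at z = 0. Lengths are in m, angles in rad, forces in N, time in s.
With the tool pointing down it reaches from about 0.35 to 0.9 m from the base axis. Payload 8.1 kg.
Tool frame: the origin (TCP) lies at the very end of the fingers, on their centre line; the grasp point (between the pads) lies bot.pinch_z behind it (bot.pinch_z is the distance from the TCP to the grasp point, in m); z points along the fingers, y is the line along which they close (so a half turn about z gives the same grasp; the last joint's range is limited). The gripper opens to 85 mm and grips with 20 to 120 N. Pads are 22 mm wide; open, the fingers measure 114 mm over their backs; the gripper's body (76 mm by 85 mm) begins 54 mm behind the grasp point. The pads swing forward as they close: fully open they stand 13 mm farther back than shut.
Start: joints at [1.242, 0.434, 0.025, 1.573, -0.012, 1.134, -0.075], TCP at [0.14, -0.609, 0.231] pointing down, gripper open.
Joint ranges: [-2.62, 2.62], [-0.44, 2.09], [-1.27, 1.32], [0.08, 2.57], [-1.32, 4.46], [0.12, 2], [-2.74, 2.74]. Speed limits (rad/s): [2.22, 2.22, 3.01, 3.01, 3.14, 3.14, 3.14].

INTERFACE

Orientations are given as a unit quaternion [x, y, z, w].
In Python, from station import bot gives the robot as it stands.
- The arm moves only by the shell command python3 -m inch 'ROWS' [OPENING] [FORCE]. ROWS is text: rows parted by semicolons, each of 6 numbers parted by spaces: the shift along the tool's x, y, z in units of 0.5 m (1.0 is 0.5 m), then the turn, a rotation vector about the tool's x, y, z in units of 360 degrees (1.0 is 360 degrees). In form: x y z wx wy wz; .... A call has 1 to 5 rows; each row is the pose to reach, as a shift and turn from the pose commanded when the call began, along the tool's axes at that moment, turning the shorter way round; what a row does not reach only later rows make up. A row lasts 1/12 s, in which the tool goes at most 41.7 mm and 7.16 degrees, less where a joint would pass 70% of its speed; a pose out of reach is approached as far as the arm can. A call with a number of a shift or a turn outside -1 to 1 is refused whole. A call with a gripper value outside its range is refused whole. OPENING is the opening, from 0 (shut) to 1 (fully open), set as the call begins (- or left out, the last holds). The fingers move at their own pace and stop on an object; FORCE is the grip in N (left out, the last holds). Time passes only in rows, so rows that repeat a pose let the fingers close. It gives the time, the measured TCP pose, the force, the opening and the grip force at its end, in the units of the state.
- bot.observe(): the state, without advancing time (a new reading comes with each control period).
- bot.capture(name): name is "scene" or "top" or "wrist"; returns a dict with "image" (400x640x3 uint8, blue, green, red), "fx", "fy", "cx", "cy" (pixels), "R" (3x3) and "t" (3): a world point X has camera coordinates R X + t. Camera axes: x right, y down, z forward; pixel columns grow to the right and rows downward; lengths in m; the calibration is good to about 2 mm. A picture is of the moment at which its call begins. There is no depth.
- bot.hand_in(): hands the job in; it is judged then, once.
Trained networks look in a picture, given as the dict that the camera call returned (one of the last four; its "shot" number tells which), for a name from the list of things; names that differ only in an ending like _2 or _b are one class to them, and where a whole thing is asked for, a point or a joint stands for the part that bears it (a point fixed in the world has none). Each returns a list of dicts, best first, with "confidence" (0 to 1); they miss things now and then, are a little off and sometimes report something else, mostly with a low value. They report only what shows in the picture. A call takes as long as a camera call. They do not tell look-alikes from the thing itself.
- bot.search_frame(picture, label): "xy" ([column, row] in pixels, amid what is visible of it).
- bot.trace(picture, label): "region" (400x640 bool, what is visible of it) and "xy" ([column, row] in pixels, amid what is visible of it).
The state is a dict: "t": time; "q": joint angles; "dq": joint speeds; "effort": joint torques, N m; "tcp_pos": TCP position; "ee_rot": TCP orientation; "ft_force": force on the tool from outside, world axes, zero at the start; "wrist_torque": the same for the moment, N m; "grip_width": finger opening in m; "gripper_force": force on a finger pad.
Only numpy, scipy, OpenCV 4.12 (cv2) and the standard library are available. Lean on these libraries where they do the work, as an engineer would, in place of code of your own. Each camera call takes 0.05 s, during which the arm holds its last target. There are 200 camera calls.

TASK

Take the terminal cover off the lock control unit without gripping or lifting anything: press the snap tab on the end block of the unit in with your fingertips until the white cover springs forward a little, then push the cover by its thumb ledge along its rails until it is completely off the unit and lies flat on the wooden board beyond. Leave the tools and lock parts around it where they are.

Things in the scene. Friction and masses are not known exactly. Their poses are not given: they have to be found in the camera images.
- unit: Fixed grey control unit, 90 mm wide, on the bench, with a wooden board joined to its end. Origin at bench level under the seat's centre; local +x is the way the cover slides off, y across, z up. End block with the tab: x -85 to -42 mm, top 36 mm high. Side rails x -42 to 35 mm, 40.5 mm high; their lips, 62 mm apart, overhang the cover's edges. Cover and board share a level floor at z = 20 mm.
- board (a point): Centre of the wooden board's top, at (95, 0, 20) mm in the unit's frame; the board runs from x = 35 mm (end of the unit) to 155 mm, with borders 30 mm high and an end stop 34 mm high whose face is at x = 150 mm. The cover is off the unit once its origin is more than 75 mm along local +x; the end stop halts it at 110 mm.
- cover: White cover, 80 (x) by 70 (y) mm, flat top 15 mm above its origin, about 0.15 kg, loose. Origin under its centre, axes as the unit's. Seated its origin is at (0, 0, 20) mm in the unit's frame, blocked by the tab's catch. When the tab has gone in over about 5 mm a spring kicks it about 14 mm to local +x; from there it slides with 1 to 3 N and the tab is no longer needed.
- ledge (a point): Middle of the upright rear face of the cover's thumb ledge, at (6, 0, 22) mm in the cover's frame. The face is 50 mm wide and 14 mm high (15 to 29 mm above the cover's origin), looks to local -x (to the tab) and is pushed to local +x; its far side slopes down. Behind it lies 46 mm of free flat cover top.
- tab_top (a point): Centre of the top of the snap tab, a grey ribbed push pad 24 mm (x) by 26 mm (y), standing 10 mm proud of the end block at (-60, 0, 46) mm in the unit's frame. It is pressed straight down.
- snap_tab (a joint): Travel of the snap tab: 0 out, 0.008 m fully in (downward). Spring and catch friction take about 4 to 12 N; it springs back by itself when let go.
- key_cylinder: bystander: upright grey metal lock cylinder, 34x34x39 mm, origin under its centre, loose
- padlock: bystander: brass padlock lying flat, 71x45x19 mm, origin under its centre, loose
- pin_tin: bystander: round flat tin, 64 mm across, 24 mm high, origin under its centre, loose
- hex_keys: bystander: black folding hex key set, 22x100x27 mm, origin under its centre, loose
- drill_block: bystander: grey steel block with a row of holes, 45x110x18 mm, origin under its centre, loose
- marker: bystander: marker pen, 18x132x16 mm, origin under its centre, loose
Things that resemble listed ones, but are neither listed nor needed, are in the scene too. Of the things shaped like the cover, the white one is meant.

How it is judged:
On the way, in this order (a step that is already met when the one before it is completed fails the run):
1. the snap tab is pressed in (value of joint snap_tab above 0.005 m), for 0.05 s.
2. the released cover is pushed along its rails (x of cover in the frame of unit above 0.04 m), for 0.02 s.
At the end, for the whole second after the job is handed in: the cover has left the unit (its origin 78 to 125 mm along local +x from the seat, within 20 mm sideways), lies flat on the board (height within 5 mm, tilt under 0.1 rad) at rest, and the tab is back out (under 2 mm) (x of cover in the frame of unit between 0.078 and 0.125 m and y of cover in the frame of unit between -0.02 and 0.02 m and z of cover in the frame of unit between 0.015 and 0.025 m and angle between cover's own z axis and vertical below 0.1 rad and linear speed of cover below 0.01 m/s and value of joint snap_tab below 0.002 m); the robot touches nothing.
It fails at once if the cover is lifted or tipped (z of cover in the frame of unit above 0.032 m or angle between cover's own z axis and vertical above 0.35 rad).
It fails at once if a bystander is moved by more than 20 mm or lifted (distance of any of key_cylinder, padlock, pin_tin, hex_keys, drill_block, marker from where it was at the start of the episode above 0.02 m).
It also fails if it takes over 38 s, if anything falls off the work surface, if the arm or the gripper's body presses on something with over 40 N, if the wrist force passes 120 N, or if a joint passes its speed limit or range.

## Working session

There is one attempt and no reset: what is moved stays moved. The work goes in short steps, Python scripts to look and compute and a shell command to move; the robot and the scene stay as the last step left them, time stands still between calls to the robot, and variables do not carry over. Pictures are saved under pics/ and viewed, at most 10 in all, crops included, and the job is handed in when it is done.

```bash
mkdir -p pics; cat > h.py <<'E'
import numpy as np, cv2
from station import bot
def ray(p,uv):
    d=np.array([(uv[0]-p['cx'])/p['fx'],(uv[1]-p['cy'])/p['fy'],1.])
    R=np.array(p['R']);t=np.array(p['t']); return -R.T@t, R.T@d
def atz(p,uv,z):
    c,d=ray(p,uv); return c+d*(z-c[2])/d[2]
def proj(p,X):
    x=np.array(p['R'])@X+np.array(p['t']); return [p['cx']+p['fx']*x[0]/x[2],p['cy']+p['fy']*x[1]/x[2]]
E
python3 - <<'E'
from h import *
for n in ['top','scene']:
    p=bot.capture(n); cv2.imwrite(f'pics/{n}0.png',p['image'])
    print(n,-np.array(p['R']).T@p['t'],p['fx'])
    for l in ['unit','cover','ledge','tab_top','key_cylinder','padlock','pin_tin','hex_keys','drill_block','marker']:
        print(l,[(np.round(r['xy']).tolist(),round(r['confidence'],2),atz(p,r['xy'],.03).round(3).tolist()) for r in bot.search_frame(p,l)[:4]])
s=bot.observe();print(s['tcp_pos'],s['ee_rot'],s['t'],bot.pinch_z)
E
```

```text
top [ 0.39130307 -0.03704893  0.99627711] 400.01640666402153
unit [([294.0, 183.0], 0.7, [0.494, 0.03, 0.03]), ([322.0, 143.0], 0.37, [0.592, -0.038, 0.03])]
cover [([424.0, 252.0], 0.87, [0.329, -0.285, 0.03]), ([212.0, 204.0], 0.8, [0.443, 0.225, 0.03]), ([315.0, 180.0], 0.55, [0.502, -0.023, 0.03]), ([365.0, 162.0], 0.44, [0.546, -0.144, 0.03])]
ledge [([213.0, 204.0], 0.77, [0.442, 0.224, 0.03]), ([412.0, 196.0], 0.7, [0.465, -0.258, 0.03]), ([424.0, 252.0], 0.69, [0.329, -0.284, 0.03]), ([314.0, 178.0], 0.56, [0.506, -0.021, 0.03])]
tab_top [([340.0, 171.0], 0.51, [0.524, -0.083, 0.03])]
key_cylinder [([318.0, 215.0], 0.59, [0.417, -0.031, 0.03]), ([316.0, 178.0], 0.59, [0.508, -0.024, 0.03])]
padlock [([291.0, 223.0], 0.8, [0.397, 0.034, 0.03])]
pin_tin [([277.0, 150.0], 0.74, [0.575, 0.07, 0.03])]
hex_keys [([325.0, 140.0], 0.97, [0.601, -0.047, 0.03])]
drill_block [([365.0, 162.0], 0.73, [0.546, -0.145, 0.03])]
marker [([356.0, 201.0], 0.77, [0.451, -0.121, 0.03])]
scene [0.14179058 0.57157994 0.56523363] 361.79208790806456
unit [([303.0, 232.0], 0.82, [0.469, 0.058, 0.03]), 
[... 328 characters left out ...]
8, 0.03]), ([270.0, 295.0], 0.75, [0.43, 0.237, 0.03]), ([414.0, 184.0], 0.56, [0.318, -0.26, 0.03])]
tab_top [([316.0, 188.0], 0.52, [0.534, -0.109, 0.03])]
key_cylinder [([343.0, 222.0], 0.59, [0.408, -0.02, 0.03])]
padlock [([339.0, 245.0], 0.6, [0.381, 0.055, 0.03]), ([343.0, 224.0], 0.5, [0.406, -0.014, 0.03])]
pin_tin [([263.0, 225.0], 0.82, [0.561, 0.085, 0.03])]
hex_keys [([281.0, 194.0], 0.9, [0.595, -0.036, 0.03])]
drill_block [([322.0, 181.0], 0.88, [0.536, -0.144, 0.03]), ([302.0, 232.0], 0.62, [0.471, 0.059, 0.03])]
marker [([351.0, 203.0], 0.75, [0.424, -0.094, 0.03])]
[ 0.13988603 -0.60915151  0.2313049 ] [9.93642264e-01 1.12583532e-01 3.26889398e-06 9.36502639e-06] 1.1 0.0187
```

View pics/top0.png

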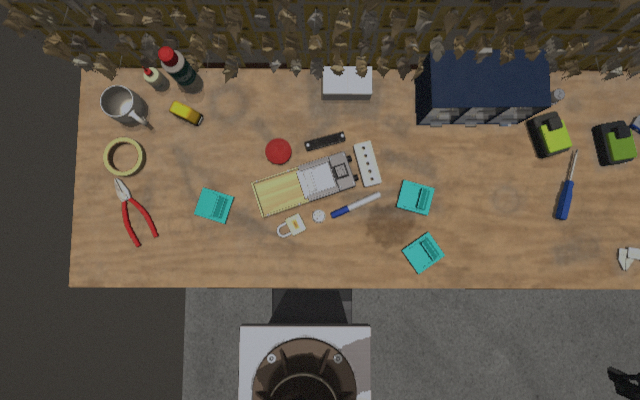

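View pics/scene0.png

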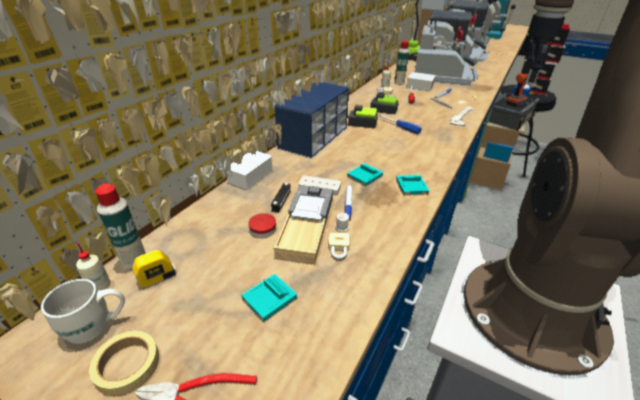

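Both views show the white cover seated in the unit at top (315,180) / scene (308,208). The tab is on the end block at top (341,171), and the board runs left to about (275,193).
Candidates that could be mistaken for the cover are the turquoise covers at top (213,205), (415,197) and (424,252). I choose the white one at (315,180) and will check it in a close crop.

```bash
python3 - <<'E'
from h import *
p=bot.capture('top'); c=p['image'][140:225,245:390]; c=cv2.resize(c,None,fx=5.5,fy=5.5,interpolation=cv2.INTER_CUBIC); cv2.imwrite('pics/crop1.png',c)
t=bot.trace(p,'unit')
for r in t[:2]:
    pts=np.argwhere(r['region'])[:,::-1].astype(np.float32); print(r['confidence'],len(pts),cv2.minAreaRect(pts),cv2.boxPoints(cv2.minAreaRect(pts)).round(1).tolist())
E
```

```text
0.67 2931 ((304.871826171875, 182.8170928955078), (38.1253776550293, 103.74605560302734), 71.2413558959961) [[249.60000610351562, 181.39999389648438], [347.8999938964844, 148.10000610351562], [360.1000061035156, 184.1999969482422], [261.8999938964844, 217.5]]
```

View pics/crop1.png

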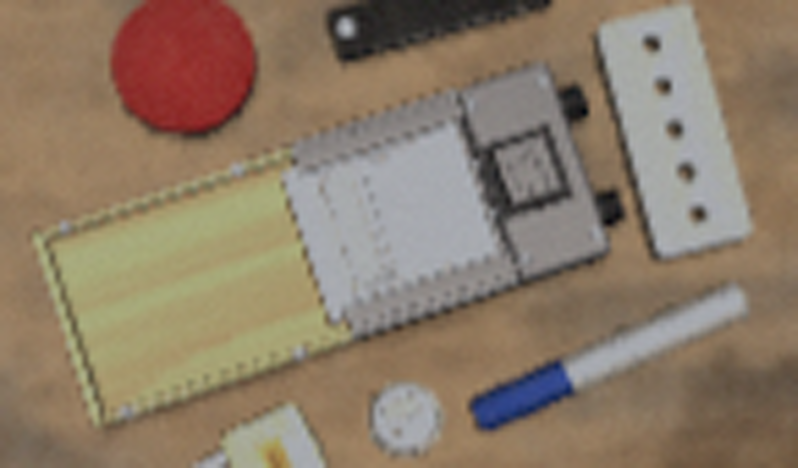

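The crop shows the white cover with its dotted ledge. The tab pad is at crop (528,168), the end-block corners at (548,67) and (608,248), and the board end corners at (38,237) and (100,425). Next I fit the unit pose.

```bash
cat > pose.py <<'E'
from h import *
from scipy.optimize import least_squares
from scipy.spatial.transform import Rotation as Ro
C=[(548,67,-85,-45,36),(608,248,-85,45,36),(462,95,-42,-45,40.5),(520,282,-42,45,40.5),(292,152,35,-45,40.5),(352,335,35,45,40.5),(38,237,155,-45,34),(100,425,155,45,34),(528,168,-60,0,46)]
def W(v,l):
    c,s=np.cos(v[2]),np.sin(v[2]); l=np.array(l)/1000
    return np.array([v[0]+c*l[0]-s*l[1],v[1]+s*l[0]+c*l[1],l[2]])
E
python3 - <<'E'
from pose import *
p=bot.capture('top')
f=lambda v:np.ravel([np.array(proj(p,W(v,c[2:])))-[(c[0]+.5)/5.5-.5+245,(c[1]+.5)/5.5-.5+140] for c in C])
r=least_squares(f,[.5,-.02,1.8],loss='soft_l1'); print(r.x.tolist(),f(r.x).round(1).tolist())
v=r.x
open('v.txt','w').write(' '.join(map(str,v)))
q=bot.capture('scene')
for im,l in [(p,'a'),(q,'b')]:
    print([np.round(proj(im,W(v,x))).tolist() for x in [(-60,0,46),(6,0,42),(155,45,34),(155,-45,34)]])
s=bot.observe(); R=Ro.from_quat(s['ee_rot']).as_matrix(); print(R.round(3).tolist())
for n,l in [('tab',(-60,0,46)),('ledge',(6,0,42)),('board',(95,0,20))]:
    X=W(v,l);print(n,X.round(4),'tool shift units',(R.T@(X-s['tcp_pos'])/.5).round(4))
im=q['image'].copy()
for a in C: cv2.circle(im,tuple(int(round(z)) for z in proj(q,W(v,a[2:]))),1,(0,0,255),-1)
cv2.imwrite('pics/crop2.png',cv2.resize(im[160:280,240:380],None,fx=5,fy=5,interpolation=cv2.INTER_CUBIC))
print('ux',[np.cos(v[2]),np.sin(v[2])])
E
```

```text
[0.5032581703561309, -0.027807928729606773, 1.9031367590535055] [0.1, -1.2, 1.4, 0.8, -1.0, -1.0, 0.6, 0.2, -0.3, -1.2, 0.7, 0.8, -1.0, -0.4, -0.8, 0.7, 0.3, 0.6]
[[341.0, 171.0], [315.0, 180.0], [262.0, 218.0], [250.0, 182.0]]
[[315.0, 188.0], [309.0, 205.0], [316.0, 253.0], [274.0, 247.0]]
[[0.975, 0.224, 0.0], [0.224, -0.975, -0.0], [0.0, 0.0, -1.0]]
tab [ 0.5228 -0.0845  0.046 ] tool shift units [ 0.9812 -0.8513  0.3706]
ledge [ 0.5013 -0.0221  0.042 ] tool shift units [ 0.9672 -0.9826  0.3786]
board [0.4723 0.062  0.02  ] tool shift units [ 0.9482 -1.1596  0.4226]
ux [np.float64(-0.32625628689990166), np.float64(0.9452813524333848)]
```

View pics/crop2.png

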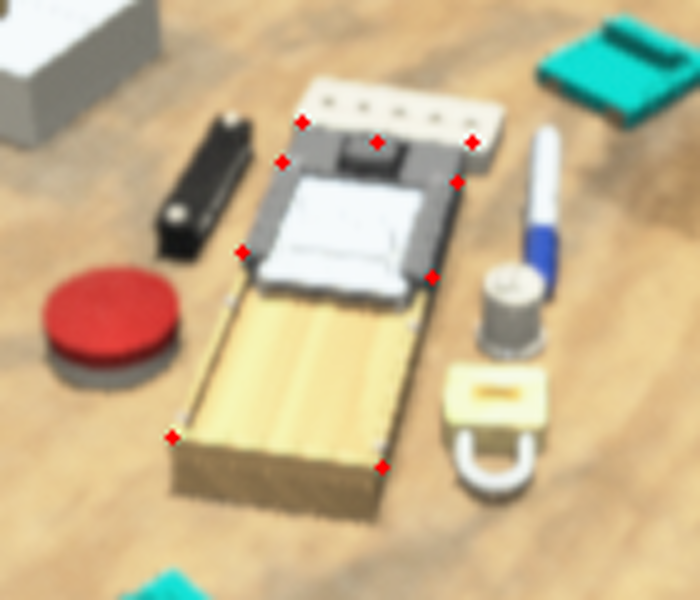

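The projected corners land on the unit in the scene view too, within about 2 mm. I'll shut the gripper and travel toward the tab at height, turning about 6° to square the tool with the unit.

```bash
python3 -m inch '0.98 -0.85 0.1 0 0 -0.017; 0.98 -0.85 0.1 0 0 -0.017; 0.98 -0.85 0.1 0 0 -0.017; 0.98 -0.85 0.1 0 0 -0.017; 0.98 -0.85 0.1 0 0 -0.017' 0 60
cat > rel.py <<'E'
from pose import *
import sys
v=np.array(list(map(float,open('v.txt').read().split())))
s=bot.observe(); R=Ro.from_quat(s['ee_rot']).as_matrix()
d=np.array(s['tcp_pos'])-W(v,(0,0,0)); c,sn=np.cos(v[2]),np.sin(v[2])
print('t',s['t'],'tcp local mm',(np.array([c*d[0]+sn*d[1],-sn*d[0]+c*d[1],d[2]])*1000).round(1),'F',np.round(s['ft_force'],1),'w',s['grip_width'])
yaw=np.degrees(np.arctan2(R[1,0],R[0,0]));print('yaw err deg',yaw-(np.degrees(v[2])-90),'tilt',R[:,2].round(3))
X=W(v,list(map(float,sys.argv[1:4])));print('shift',(R.T@(X-s['tcp_pos'])/.5).round(4))
E
python3 rel.py -60 0 66
```

```text
t: 1.72
tcp_pos: [0.2631, -0.4398, 0.2153]
ee_rot: [0.986, 0.165, 0.0, 0.0]
ft_force: [0.5, -0.7, -0.1]
grip_width: 0.0262
gripper_force: 0.0
t 1.7167 tcp local mm [-311.1  361.4  215.3] F [ 0.5 -0.7 -0.1] w 0.026232150887953942
yaw err deg -0.01092180534303111 tilt [ 0. -0. -1.]
shift [ 0.7227 -0.5024  0.2985]
```

```bash
python3 -m inch '0.7 -0.49 0.16 0 0 0; 0.7 -0.49 0.16 0 0 0; 0.7 -0.49 0.16 0 0 0; 0.7 -0.49 0.16 0 0 0; 0.7 -0.49 0.16 0 0 0' | head -2
python3 rel.py -60 0 66
```

```text
t: 2.13
tcp_pos: [0.3835, -0.274, 0.177]
t 2.1333 tcp local mm [-193.7  193.5  177. ] F [ 1.  -0.6  0. ] w -6.779654689007862e-05
yaw err deg -0.006585787282904931 tilt [ 0.001 -0.001 -1.   ]
shift [ 0.387  -0.2675  0.2219]
```

```bash
python3 -m inch '0.37 -0.255 0.16 0 0 0; 0.37 -0.255 0.16 0 0 0; 0.37 -0.255 0.16 0 0 0; 0.37 -0.255 0.16 0 0 0; 0.37 -0.255 0.16 0 0 0' | head -2
python3 -m inch '0 0 0 0 0 0; 0 0 0 0 0 0; 0 0 0 0 0 0' | head -2
python3 rel.py -60 0 56
```

```text
t: 2.55
tcp_pos: [0.5001, -0.116, 0.1067]
t: 2.8
tcp_pos: [0.4987, -0.1179, 0.107]
t 2.8 tcp local mm [-83.7  33.7 107. ] F [ 0.  -0.1 -0.1] w 5.2450317368081875e-05
yaw err deg 0.03304543748592437 tilt [-0.001 -0.    -1.   ]
shift [ 0.0675 -0.0474  0.1019]
```

Now move over the tab, stopping about 10 mm above it.

```bash
python3 -m inch '0.067 -0.047 0.06 0 0 0; 0.067 -0.047 0.1 0 0 0; 0.067 -0.047 0.1 0 0 0; 0.067 -0.047 0.1 0 0 0; 0.067 -0.047 0.1 0 0 0' | head -2
python3 rel.py -60 0 46
python3 - <<'E'
from h import *
a=bot.capture('wrist')['image'];cv2.imwrite('pics/w1.png',a)
E
```

```text
t: 3.22
tcp_pos: [0.5226, -0.0865, 0.058]
t 3.2167 tcp local mm [-61.8   0.9  58. ] F [0.5 0.1 0.1] w 2.8678265679723486e-05
yaw err deg -0.12999512535762747 tilt [ 0.    -0.001 -1.   ]
shift [ 0.0018 -0.0036  0.024 ]
```

View pics/w1.png

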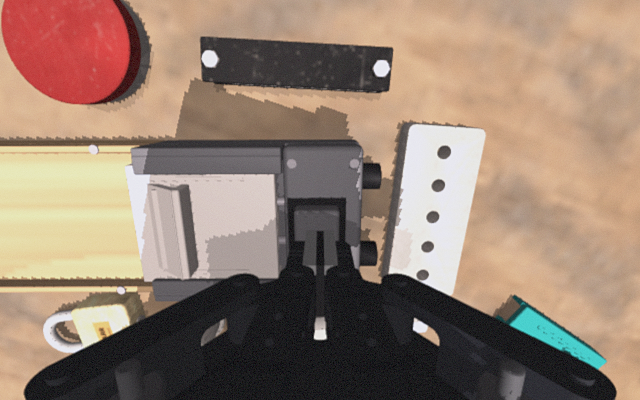

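The wrist view shows the shut fingertips over the ribbed tab (318,215), square to the unit. The cover ledge is at (175,230). Pressing down gradually.

```bash
python3 -m inch '0.001 -0.003 0.012 0 0 0; 0.001 -0.003 0.022 0 0 0; 0.001 -0.003 0.028 0 0 0; 0.001 -0.003 0.034 0 0 0; 0.001 -0.003 0.034 0 0 0' | head -4
python3 rel.py -60 0 39
```

```text
t: 3.68
tcp_pos: [0.5233, -0.0836, 0.04]
ee_rot: [0.986, 0.165, 0.0, 0.0]
ft_force: [-0.2, -2.5, 4.7]
t 3.6833 tcp local mm [-59.3  -0.8  40. ] F [-0.2 -2.5  4.7] w -0.0003717567887186536
yaw err deg -0.023851315413381258 tilt [ 0.001 -0.001 -1.   ]
shift [-0.0015  0.0015  0.0021]
```

```bash
python3 -m inch '0 0 0.003 0 0 0; 0 0 0.003 0 0 0; 0 0 0.003 0 0 0; 0 0 0.003 0 0 0' | head -4
python3 rel.py -60 0 39
python3 - <<'E'
from h import *
a=bot.capture('wrist')['image'];cv2.imwrite('pics/w2.png',a)
E
```

```text
t: 4.02
tcp_pos: [0.5233, -0.0836, 0.039]
ee_rot: [0.986, 0.165, 0.0, 0.0]
ft_force: [0.4, -2.6, 5.6]
t 4.0167 tcp local mm [-59.3  -0.8  39. ] F [ 0.4 -2.6  5.6] w 5.782156601287181e-05
yaw err deg -0.021516375900496598 tilt [ 0.001 -0.001 -1.   ]
shift [-0.0016  0.0015 -0.    ]
```

View pics/w2.png

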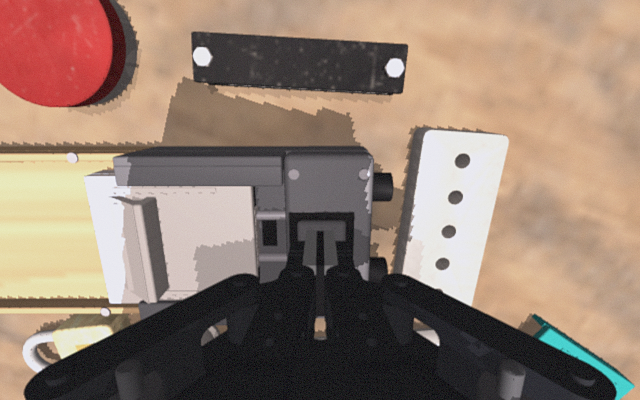

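The cover has sprung forward: there is a gap at (265,230) and the ledge is now at (140,240). Now raise, move over the free cover top behind the ledge, and measure.

```bash
python3 -m inch '0 0 -0.05 0 0 0; 0 -0.02 -0.06 0 0 0; 0 -0.1 -0.06 0 0 0; 0 -0.1 -0.06 0 0 0; 0 -0.1 -0.06 0 0 0' | head -4
python3 rel.py -8 0 41
```

```text
t: 4.48
tcp_pos: [0.5058, -0.0328, 0.0687]
ee_rot: [0.986, 0.168, -0.0, -0.001]
ft_force: [-0.1, -1.7, 0.6]
t 4.4833 tcp local mm [-5.6 -0.8 68.7] F [-0.1 -1.7  0.6] w -2.334209801286013e-05
yaw err deg 0.2633193720200069 tilt [-0.     0.001 -1.   ]
shift [-0.0016  0.0049  0.0553]
```

```bash
python3 -m inch '-0.001 0.002 0.02 0 0 0; -0.001 0.002 0.036 0 0 0; -0.001 0.002 0.048 0 0 0; -0.001 0.002 0.055 0 0 0; -0.001 0.002 0.055 0 0 0' | head -4
python3 rel.py 0 0 41
python3 - <<'E'
from h import *
a=bot.capture('wrist')['image'];cv2.imwrite('pics/w3.png',a)
E
```

```text
t: 4.9
tcp_pos: [0.5057, -0.0373, 0.0397]
ee_rot: [0.986, 0.165, -0.001, -0.0]
ft_force: [-0.2, -0.3, 1.2]
t 4.9 tcp local mm [-9.7  0.8 39.7] F [-0.2 -0.3  1.2] w 0.0001030977494572322
yaw err deg -0.03953606374960472 tilt [-0.002 -0.    -1.   ]
shift [ 0.0015 -0.0195 -0.0027]
```

View pics/w3.png

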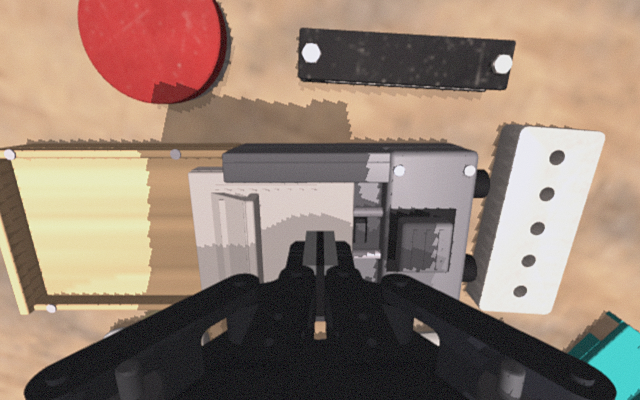

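The shut fingers are on the free cover top at (320,240), behind the ledge at (235,240). Now pushing along local +x (tool −y).

```bash
python3 -m inch '0.001 -0.015 0 0 0 0; 0.001 -0.03 0 0 0 0; 0.001 -0.05 0 0 0 0; 0.001 -0.065 0 0 0 0; 0.001 -0.08 0 0 0 0' | head -4
python3 rel.py 60 0 40
```

```text
t: 5.37
tcp_pos: [0.4936, 0.0026, 0.0413]
ee_rot: [0.986, 0.166, 0.0, -0.0]
ft_force: [-0.1, -0.2, 0.1]
t 5.3667 tcp local mm [31.9 -0.8 41.3] F [-0.1 -0.2  0.1] w 0.0002537804961067033
yaw err deg 0.07514663576591474 tilt [ 0.  0. -1.]
shift [-0.0016 -0.0562  0.0026]
```

```bash
python3 -m inch '0 -0.012 0.001 0 0 0; 0 -0.024 0.002 0 0 0; 0 -0.036 0.002 0 0 0; 0 -0.048 0.002 0 0 0; -0.001 -0.06 0.002 0 0 0' | head -4
python3 rel.py 90 0 40
python3 - <<'E'
from h import *
a=bot.capture('wrist')['image'];cv2.imwrite('pics/w4.png',a)
E
```

```text
t: 5.78
tcp_pos: [0.4839, 0.0298, 0.0403]
ee_rot: [0.986, 0.165, 0.0, 0.0]
ft_force: [2.3, -2.6, 4.1]
t 5.7833 tcp local mm [60.8 -0.5 40.3] F [ 2.3 -2.6  4.1] w 0.00015477975484493728
yaw err deg -0.010008766629066912 tilt [ 0.001 -0.    -1.   ]
shift [-0.001  -0.0584  0.0005]
```

View pics/w4.png

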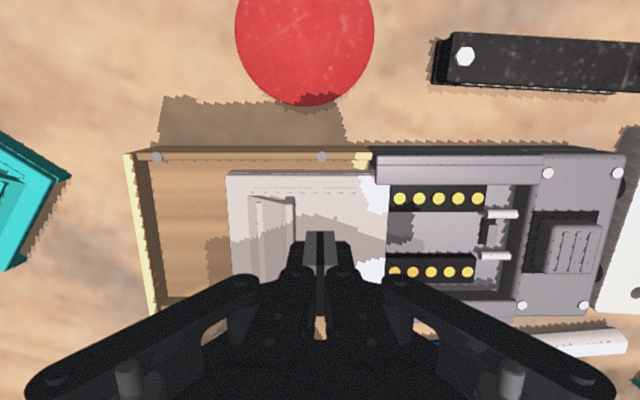

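The cover is nearly off: its rear edge is at (387,220) and the rail end at (375,165). Pushing another 26 mm or so, then backing off and up.

```bash
python3 -m inch '0 -0.012 0 0 0 0; 0 -0.024 0 0 0 0; 0 -0.036 0 0 0 0; 0 -0.046 0 0 0 0; 0 -0.054 0 0 0 0' | head -4
python3 rel.py 90 0 40
python3 -m inch '0 0 0 0 0 0; 0 0.008 0 0 0 0; 0 0.016 -0.01 0 0 0; 0 0.016 -0.08 0 0 0; 0 0.016 -0.15 0 0 0' | head -4
python3 - <<'E'
from h import *
v=np.array(list(map(float,open('v.txt').read().split())))
a=bot.capture('wrist')['image'];cv2.imwrite('pics/w5.png',a)
p=bot.capture('top'); c,s=np.cos(v[2]),np.sin(v[2])
for r in bot.search_frame(p,'cover')[:4]:
    d=atz(p,r['xy'],.036)-[v[0],v[1],0]; print(r['confidence'],r['xy'],(c*d[0]+s*d[1]).round(3),(-s*d[0]+c*d[1]).round(3))
E
```

```text
t: 6.25
tcp_pos: [0.4745, 0.0557, 0.04]
ee_rot: [0.986, 0.166, -0.0, -0.0]
ft_force: [0.4, -0.7, 1.3]
t 6.25 tcp local mm [88.3 -0.1 40. ] F [ 0.4 -0.7  1.3] w -0.00014615724548738344
yaw err deg 0.037784444575635234 tilt [-0.  0. -1.]
shift [-0.0001 -0.0034 -0.    ]
t: 6.67
tcp_pos: [0.476, 0.0463, 0.1149]
ee_rot: [0.986, 0.165, -0.002, -0.0]
ft_force: [0.9, 0.0, 0.3]
0.86 [421.1, 251.5] -0.179 0.244
0.67 [417.2, 198.0] -0.213 0.121
0.64 [205.5, 206.9] 0.275 -0.023
```

View pics/w5.png

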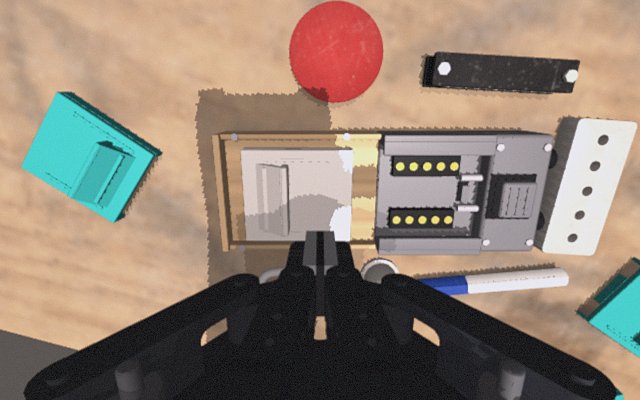

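The white cover lies flat on the board (240–352, 150–245), about 20 mm clear of the unit, which puts its origin near 95 mm. The tab is back out and the bystanders haven't moved. I let the arm settle and hand in.

```bash
python3 -m inch '0 0 -0.05 0 0 0; 0 0 -0.05 0 0 0; 0 0 -0.05 0 0 0; 0 0 -0.05 0 0 0; 0 0 -0.05 0 0 0' | head -4
python3 -c "
from station import bot
print(bot.hand_in())"
```

```text
t: 7.23
tcp_pos: [0.4768, 0.047, 0.139]
ee_rot: [0.986, 0.165, -0.001, 0.0]
ft_force: [0.8, 0.4, -0.5]
the job is handed in; nothing more can be done
None
```

The job is handed in at about 7 s: the white cover lies flat on the board, its origin about 95 mm from the seat by the last wrist picture, with the tab back out and nothing else visibly moved; the hand-in returned no verdict.

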